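Restock the gravity-feed dessert rack

ROBOT

A 7-joint arm with a two-finger parallel gripper is mounted at the origin on the work surface. World frame = base frame: x ahead of the robot, y to its left, z up, the work surface at z = 0. Lengths are in m, angles in rad, forces in N, time in s.
With the tool pointing down it reaches from about 0.375 to 0.925 m from the base axis. Payload 3.1 kg.
Tool frame: the origin (TCP) lies between the finger pads; the fingertips stand 19 mm ahead of it and the grasp point (between the pads) is the TCP; z points along the fingers, y is the line along which they close (so a half turn about z gives the same grasp; the last joint's range is limited). The gripper opens to 85 mm and grips with 20 to 120 N. Pads are 22 mm wide; open, the fingers measure 114 mm over their backs; the gripper's body (76 mm by 85 mm) begins 54 mm behind the grasp point. The pads swing forward as they close: fully open they stand 13 mm farther back than shut.
Start: joints at [-1.32, 0.383, 0.044, 1.598, -0.018, 1.161, -0.05], TCP at [0.222, 0.611, 0.25] pointing down, gripper open.
Joint ranges: [-2.61, 2.61], [-0.41, 2.15], [-1.48, 1.57], [0, 2.5], [-1.57, 4.71], [0.05, 1.97], [-2.85, 2.85]. Speed limits (rad/s): [2.79, 2.79, 3.14, 3.14, 3.14, 3.14, 3.14].

INTERFACE

Orientations are given as a unit quaternion [x, y, z, w].
In Python, from bench import move_ptp, movel, move_j, move_gripper, pause, inverse_kinematics, read_camera, camera_params, MotionError, sign_off, look_for, tip_of, read_time_s, read_qpos, read_joint_vel, read_effort, read_eef_pos, read_tcp_rot, read_ft_force, read_ft_torque, read_finger_gap, read_grasp_force gives the robot as it stands. Calls block until the motion is done:
- move_ptp(position, orientation): joint-space move of the TCP to a pose.
- movel(position, orientation=None, speed=0.15): straight line of the TCP; orientation=None keeps the orientation; speed is the mean speed in m/s.
- move_j(angles): joint-space move.
- move_gripper(opening, effort=None): finger opening in m; effort is the grip in N (None keeps the last); returns when the fingers have stopped.
- pause(seconds).
- inverse_kinematics(position, orientation): joint angles nearest the present ones, or None.
- read_camera(name): name is "scene" or "top" or "wrist"; returns the picture (480x640x3 uint8, red, green, blue); there is no depth.
- camera_params(name): a dict with "K" (3x3 intrinsics, pixels), "dist_coeffs" ([k1, k2, p1, p2, k3] as OpenCV has them; the pictures are not rectified), "camera_from_world" (4x4, takes a point from world to camera coordinates). Camera axes: x right, y down, z forward; pixel columns grow to the right and rows downward; lengths in m; the calibration is good to about 2 mm. A picture is of the moment at which its call begins: read the wrist's pose just before it. camera_params takes no time and is no camera call; for the wrist camera it gives the pose at the moment of the call.
A pose or a line that the arm cannot do raises MotionError and nothing moves.
- sign_off(): hands the job in; it is judged then, once.
Trained networks look in the newest picture that a camera, given by its name, has taken for a name from the list of things; names that differ only in an ending like _2 or _b are one class to them, and where a whole thing is asked for, a point or a joint stands for the part that bears it (a point fixed in the world has none). Each returns a list of dicts, best first, with "confidence" (0 to 1); they miss things now and then, are a little off and sometimes report something else, mostly with a low value. They report only what shows in the picture. A call takes as long as a camera call. They do not tell look-alikes from the thing itself.
- look_for(camera, name): "at" ([column, row] in pixels, amid what is visible of it).
- tip_of(camera, name): "at" ([column, row] in pixels: a listed point, or the origin of a listed thing).
Readings, each from a call of its own:
- read_time_s(): time.
- read_qpos(): joint angles.
- read_joint_vel(): joint speeds.
- read_effort(): joint torques, N m.
- read_eef_pos(): TCP position.
- read_tcp_rot(): TCP orientation.
- read_ft_force(): force on the tool from outside, world axes, zero at the start.
- read_ft_torque(): the same for the moment, N m.
- read_finger_gap(): finger opening in m.
- read_grasp_force(): force on a finger pad.
Only numpy, scipy, OpenCV 4.12 (cv2) and the standard library are available. Lean on these libraries where they do the work, as an engineer would, in place of code of your own. Each camera call takes 0.05 s, during which the arm holds its last target. There are 200 camera calls.

TASK

Take the yellow-lidded pot standing on the counter and load it into the lane of the rack that already holds a yellow-lidded pot, behind it (uphill), then push the two down the lane until the front pot rests against the blue stop plate with the new pot close up against it. Push lightly, only just until the row meets the stop: the pots are glass. Leave the pots in the other lanes, the red-capped milk bottle and the egg in its cup where they are.

Things in the scene. Friction and masses are not known exactly. Their poses are not given: they have to be found in the camera images.
- rack: White gravity-feed rack fixed on the counter, three lanes sloping down 0.14 rad. Origin: centre of the deck's surface, 52 mm above the counter. x downhill along the lanes, y across, z square to the deck. Deck from x = -180 mm (open upper end) to +180 mm. Lane centres at y = -70, 0, +70 mm; lanes 66 mm wide, walls between them 4 mm thick, 24 mm high
- stop_rail: Rails at the rack's lower end, fixed to it, carrying the blue stop plate across all lanes, 4 to 38 mm above the deck. Origin: on the deck, 120 mm downhill of the rack's origin, same axes. The plate is clamped by hand: its uphill face lies 75 to 155 mm downhill of the rack's origin; the setting is not measured and must be felt. Light touch only: at most 10 N, bumps included
- new_pot: The pot to load, yellow lid and band: glass, 62 mm across, 60 mm high, on it a lid 57 mm across, 16 mm high (76 mm in all), 0.18 to 0.36 kg. Origin: centre of the underside, z along its axis to the lid. Stands on the counter, near the rack's upper end
- row_pot: The pot already in the lane to fill, yellow lid and band: glass, 62 mm across, 60 mm high, on it a lid 57 mm across, 16 mm high (76 mm in all), 0.18 to 0.36 kg. Origin: centre of the underside, z along its axis to the lid. Stuck part-way down any one of the three lanes, square to the deck. Pots do not slide by themselves: each needs a push of 0.5 to 2 N down the lane
- red_pot: Pot with a red lid and band, same make and size as the yellow ones, in another lane, abreast of the yellow one; to be left alone. Origin: centre of the underside
- blue_pot: Pot with a blue lid and band, same make and size as the yellow ones, in another lane, abreast of the yellow one; to be left alone. Origin: centre of the underside
- milk_red: White milk bottle with a red cap, 72 mm across, 195 mm high, on the counter beyond the rack's lower end; to be left alone. Origin: centre of the underside
- egg_cup: Orange egg cup with a brown egg, 54 mm across, 78 mm high, on the counter beyond the rack's lower end; to be left alone. Origin: centre of the underside
Things that resemble listed ones, but are neither listed nor needed, are in the scene too. Leave any black or green look-alike of the new_pot alone.

How it is judged:
On the way:
1. the new pot stands on the deck in the lane of the other yellow pot (((y of new_pot in the frame of rack between -0.076 and -0.064 m and y of row_pot in the frame of rack between -0.076 and -0.064 m) or (y of new_pot in the frame of rack between -0.006 and 0.006 m and y of row_pot in the frame of rack between -0.006 and 0.006 m) or (y of new_pot in the frame of rack between 0.064 and 0.076 m and y of row_pot in the frame of rack between 0.064 and 0.076 m)) and z of new_pot in the frame of rack between -0.004 and 0.004 m and angle between the z axis of each of row_pot, new_pot and the z axis of rack, either way round below 0.06 rad), for 0.2 s.
At the end, for the whole second after the job is handed in: The row pot stands in contact with the stop plate, the new pot behind it in the same lane with a gap of at most 1.5 mm, both square on the deck (within 0.06 rad), in their lane (6 mm), released and at rest (all of step 1 and contact force between row_pot and stop_rail above 0.02 N and distance between new_pot and row_pot below 0.0635 m and linear speed of each of row_pot, new_pot below 0.01 m/s); the robot touches nothing.
It fails at once if the row is pressed or bumped against the stop plate with more than 10 N (contact force between row_pot and stop_rail above 10 N).
It fails at once if a pot in another lane is moved by more than 10 mm (distance of any of red_pot, blue_pot from where it was at the start of the episode above 0.01 m).
It fails at once if the milk or the egg cup is moved by more than 20 mm (distance of any of milk_red, egg_cup from where it was at the start of the episode above 0.02 m).
It also fails if it takes over 61 s, if anything falls off the work surface, if the arm or the gripper's body presses on something with over 40 N, if the wrist force passes 120 N, or if a joint passes its speed limit or range.

## Working session

There is one attempt and no reset: what is moved stays moved. The work goes in short steps, each a Python script; the robot and the scene stay as the last script left them, time stands still between calls to the robot, and variables do not carry over. Pictures are saved under pics/ and viewed, at most 10 in all, crops included, and the job is handed in when it is done.

```bash
mkdir -p pics; ls; python3 - <<'E'
from bench import *
import cv2, numpy as np
ims=[]
for c in ["scene","top"]:
    im=read_camera(c); cv2.imwrite(f"pics/{c}0.png",im[:,:,::-1])
    p=camera_params(c); print(c,np.round(p["K"],1).tolist(),p["dist_coeffs"],np.round(p["camera_from_world"],3).tolist())
    for n in ["rack","stop_rail","new_pot","row_pot","red_pot","blue_pot","milk_red","egg_cup"]:
        print(n,[(np.round(d["at"]).tolist(),round(d["confidence"],2)) for d in tip_of(c,n)][:5])
print(read_time_s(),read_tcp_rot())
E
```

```text
pics
scene [[600.8, 0.0, 317.9], [0.0, 600.8, 239.9], [0.0, 0.0, 1.0]] [-0.18057824  0.          0.          0.          0.        ] [[0.191, 0.982, -0.011, -0.099], [0.795, -0.161, -0.585, -0.37], [-0.576, 0.103, -0.811, 1.799], [0.0, 0.0, 0.0, 1.0]]
rack [([338.0, 262.0], 0.58), ([176.0, 305.0], 0.56)]
stop_rail [([165.0, 260.0], 0.4)]
new_pot [([386.0, 192.0], 0.97), ([425.0, 182.0], 0.73), ([340.0, 260.0], 0.66), ([481.0, 240.0], 0.64), ([436.0, 217.0], 0.58)]
row_pot [([344.0, 255.0], 0.88)]
red_pot [([352.0, 282.0], 0.8), ([166.0, 263.0], 0.52)]
blue_pot [([334.0, 236.0], 0.9)]
milk_red [([175.0, 298.0], 0.91)]
egg_cup [([167.0, 263.0], 0.55)]
top [[494.7, 0.0, 321.8], [0.0, 494.7, 238.7], [0.0, 0.0, 1.0]] [-0.06290634  0.          0.          0.          0.        ] [[0.012, -1.0, 0.025, -0.005], [-0.996, -0.014, -0.083, 0.485], [0.083, -0.024, -0.996, 1.045], [0.0, 0.0, 0.0, 1.0]]
rack [([302.0, 197.0], 0.65)]
stop_rail [([354.0, 195.0], 0.63)]
new_pot [([166.0, 307.0], 0.93), ([130.0, 209.0], 0.93), ([170.0, 255.0], 0.87), ([221.0, 306.0], 0.87), ([178.0, 208.0], 0.64)]
row_pot [([297.0, 196.0], 0.65)]
red_pot [([299.0, 165.0], 0.81), ([171.0, 258.0], 0.18)]
blue_pot [([300.0, 231.0], 0.97)]
milk_red [([483.0, 198.0], 0.74)]
egg_cup [([493.0, 253.0], 0.81)]
0.9 [ 1.73467920e-01  9.84839520e-01 -1.56647708e-05 -1.58385550e-05]
```

View pics/top0.png

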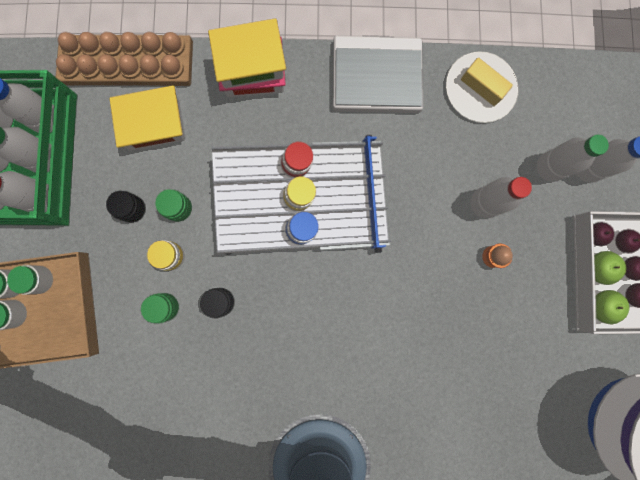

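View pics/scene0.png

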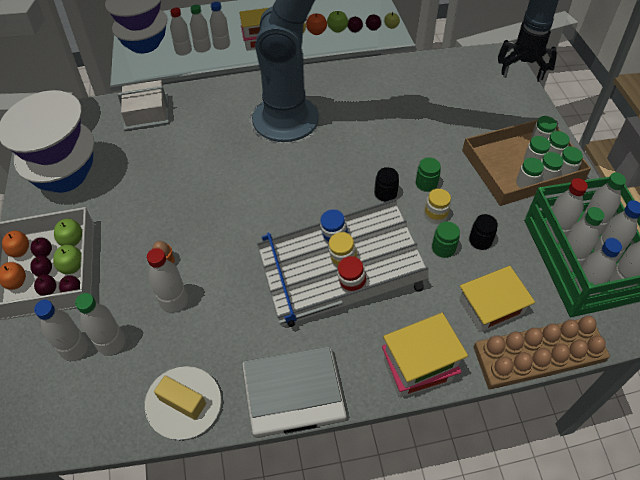

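Candidates for new_pot in the top view: yellow (164,255); black (125,206) and (217,302); green (173,205) and (158,308). The row pot is yellow too, at (300,192), but it is already in the rack's centre lane. By the description, the new pot is the yellow one at (164,255). I'll check that in a close crop.

```bash
cat > h.py <<'E'
from bench import *
import cv2, numpy as np
def ray(p,uv):
    T=np.array(p["camera_from_world"]);K=np.array(p["K"]);d=np.array(p["dist_coeffs"])
    n=cv2.undistortPoints(np.array([[uv]],float),K,d)[0,0]
    R=T[:3,:3]; return -R.T@T[:3,3], R.T@np.array([n[0],n[1],1])
def onz(p,uv,z):
    o,d=ray(p,uv); return o+d*(z-o[2])/d[2]
def proj(p,X):
    T=np.array(p["camera_from_world"])
    return cv2.projectPoints(np.array(X,float).reshape(-1,3),cv2.Rodrigues(T[:3,:3])[0],T[:3,3],np.array(p["K"]),np.array(p["dist_coeffs"]))[0][:,0]
def blobs(im,lo,hi,amin=200):
    h=cv2.cvtColor(im,cv2.COLOR_RGB2HSV); m=cv2.inRange(h,lo,hi)
    n,l,s,c=cv2.connectedComponentsWithStats(m)
    return [(c[i].round(1).tolist(),s[i].tolist()) for i in range(1,n) if s[i][4]>amin]
E
python3 - <<'E'
from h import *
for c in ["top","scene"]:
    im=cv2.imread(f"pics/{c}0.png")[:,:,::-1].copy();p=camera_params(c)
    for n,lo,hi in [("y",(22,120,100),(33,255,255)),("b",(105,140,80),(120,255,255)),("r",(0,170,90),(4,255,255))]:
        for b in blobs(im,lo,hi,120): print(c,n,b,[onz(p,b[0],z).round(4).tolist()[:2] for z in (.076,.13)])
im=cv2.imread("pics/top0.png")
cv2.imwrite("pics/rk.png",cv2.resize(im[130:265,105:395],None,fx=2.75,fy=2.75,interpolation=cv2.INTER_CUBIC))
E
```

```text
top y ([246.3, 50.0], [208, 19, 78, 63, 3658]) [[0.8798, 0.1682], [0.8538, 0.1606]]
top y ([488.2, 75.5], [467, 58, 45, 41, 499]) [[0.8372, -0.35], [0.8135, -0.3297]]
top y ([145.3, 116.0], [110, 85, 72, 62, 3373]) [[0.7323, 0.375], [0.7143, 0.3563]]
top y ([300.7, 190.5], [287, 177, 28, 28, 622]) [[0.5792, 0.0476], [0.5694, 0.0465]]
top y ([160.7, 254.2], [147, 241, 28, 27, 604]) [[0.4441, 0.3299], [0.4416, 0.3137]]
top b ([371.1, 171.7], [365, 136, 11, 87, 199]) [[0.6212, -0.0974], [0.6091, -0.0907]]
top b ([303.9, 224.7], [290, 213, 28, 27, 405]) [[0.5086, 0.04], [0.5026, 0.0393]]
scene y ([252.2, 17.8], [241, 8, 26, 18, 166]) [[-0.4375, -0.0407], [-0.3546, -0.0456]]
scene y ([439.3, 196.9], [429, 189, 22, 17, 299]) [[0.4508, 0.3282], [0.4925, 0.3062]]
scene y ([340.6, 242.2], [329, 232, 25, 21, 409]) [[0.5392, 0.0524], [0.5768, 0.0431]]
scene y ([496.7, 294.2], [460, 266, 75, 58, 2497]) [[0.7522, 0.3703], [0.7799, 0.3463]]
scene y ([424.7, 346.4], [383, 312, 85, 70, 3371]) [[0.8428, 0.1709], [0.8664, 0.1561]]
scene y ([177.8, 394.0], [154, 376, 48, 37, 894]) [[0.8494, -0.3575], [0.8726, -0.3477]]
scene b ([633.8, 206.2], [627, 200, 13, 14, 130]) [[0.5794, 0.8355], [0.6151, 0.7899]]
scene b ([331.9, 219.1], [321, 210, 23, 19, 359]) [[0.4668, 0.0463], [0.5078, 0.0373]]
scene b ([279.9, 274.5], [262, 233, 32, 85, 236]) [[0.6009, -0.1038], [0.6356, -0.1058]]
scene b ([613.0, 244.8], [605, 238, 17, 15, 189]) [[0.6818, 0.7151], [0.7128, 0.6751]]
scene b ([42.6, 307.3], [34, 300, 18, 16, 216]) [[0.5844, -0.6623], [0.6199, -0.6384]]
scene r ([579.1, 184.2], [572, 178, 16, 13, 152]) [[0.4803, 0.7156], [0.5207, 0.6756]]
scene r ([155.0, 255.2], [147, 248, 17, 15, 198]) [[0.4888, -0.3895], [0.5288, -0.3783]]
scene r ([349.9, 266.9], [338, 256, 25, 22, 412]) [[0.6123, 0.0586], [0.6465, 0.049]]
```

View pics/rk.png

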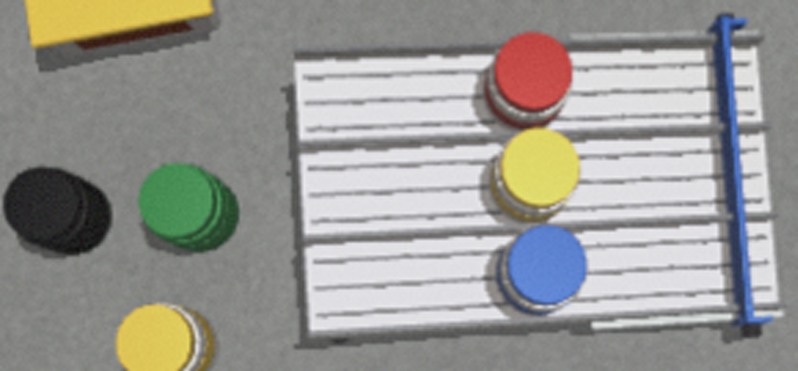

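The crop shows the chosen pot (yellow lid and band) at about (161,254) in the top view, with green and black look-alikes around it. The row pot is in the centre lane, and the blue plate is near the lower end. Next: fit the rack pose, then a close wrist view on the way to the grasp.

```bash
cat >> h.py <<'E'
from scipy.optimize import least_squares
from scipy.spatial.transform import Rotation as Ro
def rackR(yaw): # x downhill
    return (Ro.from_euler('z',yaw)*Ro.from_euler('y',0.14)).as_matrix()
def rk(q,pts): # q=(x,y,yaw)
    return np.array([q[0],q[1],.052])+np.array(pts,float)@rackR(q[2]).T
E
python3 - <<'E'
from h import *
p=camera_params("top"); s=lambda u,v:[105+u/2.75-.3,130+v/2.75-.3]
px=[s(303,144),s(765,128),s(305,239),s(770,215),s(296,60),s(310,333),s(533,70),s(540,166),s(547,264)]
def res(q):
    P=[[-.18,.035,.02],[.18,.035,.02],[-.18,-.035,.02],[.18,-.035,.02],[-.18,.103,.0],[-.18,-.103,0]]+[[q[3],y,.076] for y in (.07,0,-.07)]
    return (proj(p,rk(q,P))-px).ravel()
r=least_squares(res,[.56,.05,-1.57,0]); print(r.x.round(4),r.fun.reshape(-1,2).round(1).tolist())
q=r.x; print("plate px",s(733,160), proj(p,rk(q,[[.1,0,.038],[.12,0,.038]])).round(1).tolist())
print("row pot",rk(q,[q[3],0,0]))
R=rackR(q[2]); print("rack y axis",R[:,1])
# tool down with tool y along rack y, wrist view
for sg in (1,-1):
    y=R[:,1]*sg; z=np.array([0,0,-1.]); x=np.cross(y,z); Q=Ro.from_matrix(np.c_[x,y,z]).as_quat()
    j=inverse_kinematics([.448,.33,.05],Q); print(sg,Q.round(3),None if j is None else np.round(j,2))
    zt=-R[:,2]; Qt=Ro.from_matrix(np.c_[np.cross(y,zt),y,zt]).as_quat()
    j=inverse_kinematics(rk(q,[-.08,0,.05]),Qt); print(Qt.round(3),None if j is None else np.round(j,2))
    j=inverse_kinematics(rk(q,[0.03,0,.05]),Qt); print(None if j is None else np.round(j,2))
T=np.array(camera_params("wrist")["camera_from_world"]);print("wristcam pos",(-T[:3,:3].T@T[:3,3]).round(3),T[2,:3].round(3),camera_params("wrist")["K"][0][0],Ro.from_quat(read_tcp_rot()).as_matrix().round(2).tolist())
E
```

```text
[ 0.57    0.0468 -1.4871 -0.0097] [[-2.2, -0.1], [2.0, -0.7], [-1.1, -0.2], [3.0, 0.1], [-0.7, 0.1], [-0.7, 0.1], [0.1, 0.0], [-0.0, 0.3], [-0.1, 0.3]]
plate px [371.24545454545455, 187.88181818181818] [[351.6, 191.6], [361.0, 191.3]]
row pot [0.56914599 0.05644933 0.05336011]
rack y axis [0.99650167 0.08357279 0.        ]
1 [0.677 0.736 0.    0.   ] [-1.    0.49  0.34  1.97 -0.25  0.72 -0.42]
[ 0.675  0.734  0.047 -0.051] [-0.7   0.46  0.6   1.92 -0.52  0.89  0.28]
[-0.55  0.52  0.66  1.92 -0.58  0.91  0.51]
-1 [ 0.736 -0.677  0.    -0.   ] [-0.59  0.48 -0.14  1.95  0.1   0.72  2.44]
[ 0.734 -0.675 -0.051 -0.047] [-1.16  0.97  1.37  1.94 -1.15  1.3  -2.41]
[-0.96  1.02  1.37  1.93 -1.18  1.33 -2.2 ]
wristcam pos [0.153 0.636 0.374] [ 0.27  -0.098 -0.958] 390.49550015479974 [[-0.94, 0.34, -0.0], [0.34, 0.94, -0.0], [0.0, -0.0, -1.0]]
```

```bash
cat >> h.py <<'E'
def tool(yaw,tilt=True):
    R=rackR(yaw); y=R[:,1]; z=-R[:,2] if tilt else np.array([0,0,-1.])
    return Ro.from_matrix(np.c_[np.cross(y,z),y,z]).as_quat()
E
python3 - <<'E'
from h import *
import json
q=[.57,.0468,-1.4871]
def shot(n):
    p=camera_params("wrist"); im=read_camera("wrist"); cv2.imwrite(f"pics/{n}.png",im[:,:,::-1])
    json.dump({k:np.array(v).tolist() for k,v in p.items()},open(f"pics/{n}.json","w"))
    for b in blobs(im,(20,120,90),(34,255,255),800): print(n,b,onz(p,b[0],.076).round(4)[:2])
    return p
move_ptp(rk(q,[-.10,0,.24]),tool(q[2])); pause(.2); shot("wr")
move_ptp([.448,.345,.20],tool(q[2],False)); pause(.2); p=shot("wp")
print([ (np.round(d["at"]).tolist(),onz(p,d["at"],0).round(4)[:2]) for d in tip_of("wrist","new_pot")][:4])
print(read_time_s(),read_eef_pos())
a=cv2.imread("pics/wr.png");b=cv2.imread("pics/wp.png")
cv2.imwrite("pics/wp_s.png",cv2.resize(b,(400,300)))
E
```

```text
wr ([551.4, 19.7], [490, 0, 133, 48, 5245]) [0.7392 0.3188]
wr ([634.0, 228.9], [628, 140, 12, 178, 1933]) [0.8452 0.1489]
wr ([326.2, 329.6], [292, 296, 69, 68, 3655]) [0.5732 0.0274]
wp ([316.7, 253.8], [275, 212, 84, 84, 5453]) [0.4455 0.3325]
[([438.0, 248.0], array([0.5507, 0.3202])), ([206.0, 336.0], array([0.3492, 0.2179])), ([454.0, 132.0], array([0.5475, 0.4178])), ([319.0, 227.0], array([0.446 , 0.3317]))]
4.7083 [0.44918712 0.34385473 0.200522  ]
```

View pics/wr.png

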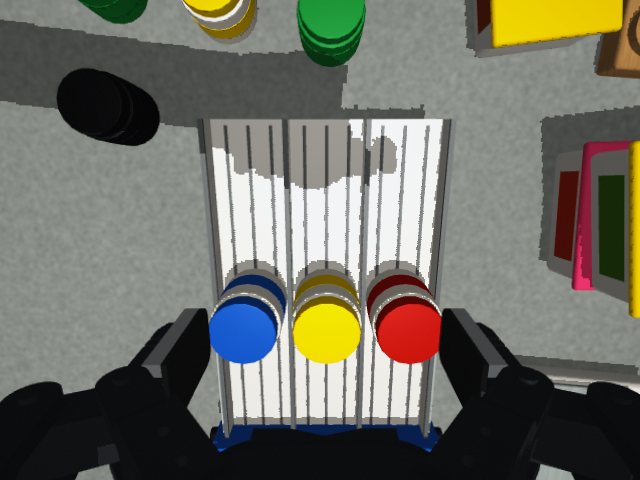

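View pics/wp_s.png

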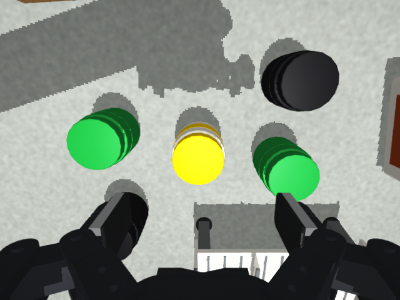

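The wrist view shows the rack with its upper end at row 120, the divider walls at columns about 287 and 364, and the lids at (243,333), (326,330) and (408,333). The new pot at (317,254) has a yellow lid with clear space for the fingers. I'll zoom in on the walls once, to fix the lane line.

```bash
python3 - <<'E'
import cv2
a=cv2.imread("pics/wr.png")
cv2.imwrite("pics/wrc.png",cv2.resize(a[105:300,195:460],None,fx=3,fy=3,interpolation=cv2.INTER_CUBIC))
g=cv2.cvtColor(a,cv2.COLOR_BGR2GRAY)
for v in (130,200,250,410): print(v,g[v,278:298].tolist(),g[v,354:374].tolist())
E
```

```text
130 [150, 151, 150, 138, 96, 64, 63, 64, 62, 74, 110, 123, 152, 151, 152, 152, 152, 152, 152, 152] [244, 244, 244, 244, 244, 244, 244, 240, 152, 137, 104, 106, 124, 150, 150, 150, 158, 215, 244, 244]
200 [244, 244, 244, 244, 244, 239, 195, 142, 142, 142, 134, 117, 154, 203, 244, 244, 244, 244, 244, 244] [244, 244, 244, 244, 244, 244, 237, 130, 101, 104, 123, 147, 147, 147, 169, 234, 244, 244, 244, 244]
250 [243, 243, 244, 244, 244, 244, 244, 235, 134, 135, 135, 129, 105, 105, 183, 244, 244, 244, 244, 244] [244, 244, 244, 244, 244, 236, 118, 99, 103, 138, 138, 138, 154, 217, 244, 244, 244, 244, 244, 244]
410 [231, 196, 122, 98, 179, 234, 235, 235, 235, 235, 235, 228, 181, 103, 103, 103, 97, 95, 175, 235] [232, 135, 97, 81, 103, 104, 103, 108, 212, 234, 235, 235, 235, 234, 234, 140, 105, 104, 117, 233]
```

View pics/wrc.png

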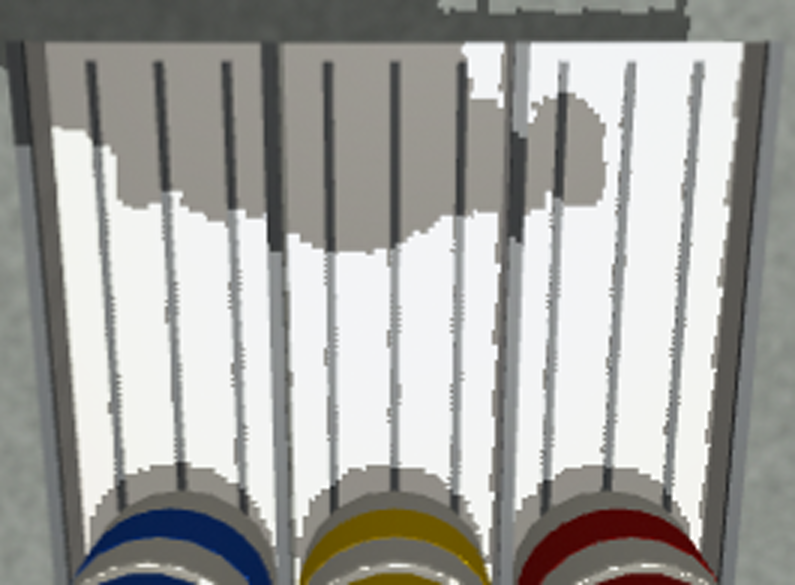

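```bash
cat > fit.py <<'E'
from h import *
import json
p=json.load(open("pics/wr.json"))
obs=[(-.035,130,284.7),(.035,130,368.5),(-.035,200,286.3),(.035,200,366.4),(-.035,250,287.6),(.035,250,364.6)]
def u_at(q,y,z,v):
    P=proj(p,rk(q,[[x,y,z] for x in np.linspace(-.18,-.02,17)])); o=np.argsort(P[:,1]); return np.interp(v,P[o,1],P[o,0])
def res(q):
    r=[u_at(q,y,.024,v)-u for y,v,u in obs]+[u_at(q,0,0,v)-326.6 for v in (130,240)]
    r+=[(proj(p,rk(q,[-.18,y,0]))[0,1]-119.3)/2 for y in (-.07,.07)]
    r+=list((proj(p,rk(q,[q[3],0,.076]))[0]-[326.2,329.6]))
    return np.array(r)
r=least_squares(res,[.57,.0468,-1.4871,0]); print(r.x.round(4).tolist(),r.fun.round(1).tolist())
q=r.x
pt=camera_params("top"); print("top check",proj(pt,rk(q,[[q[3],0,.076],[q[3],.07,.076],[q[3],-.07,.076]])).round(1).tolist(),"obs",[[301,190],[298.5,155],[303.6,225.7]])
for x in (.12,.13,.14,.15): print(x,proj(pt,rk(q,[x,0,.038])).round(1).tolist())
E
python3 fit.py
```

```text
[0.5715, 0.0449, -1.487, -0.0141] [-0.0, 0.1, 0.3, -0.2, 0.3, -0.1, -0.1, -0.5, -0.1, 0.1, 0.1, 0.0]
top check [[299.9, 189.6], [297.5, 154.5], [302.3, 225.3]] obs [[301, 190], [298.5, 155], [303.6, 225.7]]
0.12 [[361.9, 190.5]]
0.13 [[366.6, 190.4]]
0.14 [[371.3, 190.2]]
0.15 [[375.9, 190.0]]
```

```bash
cat >> h.py <<'E'
Q0=[.5715,.0449,-1.487]; XR=-.014
E
python3 - <<'E'
from h import *
q=Q0
V=tool(q[2],False)
movel([.445,.3315,.16],V,.2); movel([.445,.3315,.046],None,.12)
move_gripper(.0,40); print("gap",read_finger_gap(),read_grasp_force(),read_eef_pos(),read_ft_force())
movel([.445,.3315,.19],None,.2); pause(.3)
print("lift",read_finger_gap(),read_grasp_force(),read_ft_force(),read_time_s())
move_ptp(rk(q,[-.09,0,.046+.10]),tool(q[2])); pause(.3)
f0=np.array(read_ft_force()); e=np.array(read_eef_pos()); print("over",f0,(e-[q[0],q[1],.052])@rackR(q[2]),read_time_s())
p=camera_params("wrist"); im=read_camera("wrist"); cv2.imwrite("pics/hold.png",im[:,:,::-1])
E
```

```text
gap 0.060653475405787735 44.293999671936035 [0.44596239 0.33213653 0.04717061] [-0.03584764 -0.77888902  4.34291249]
lift 0.061039660662372965 44.00994122028351 [-0.96282026 -0.81534434 -2.75678041] 7.6833
over [ 0.51238536  0.93465093 -3.6372908 ] [-0.09192219 -0.00033871  0.14550888] 8.9667
```

View pics/hold.png

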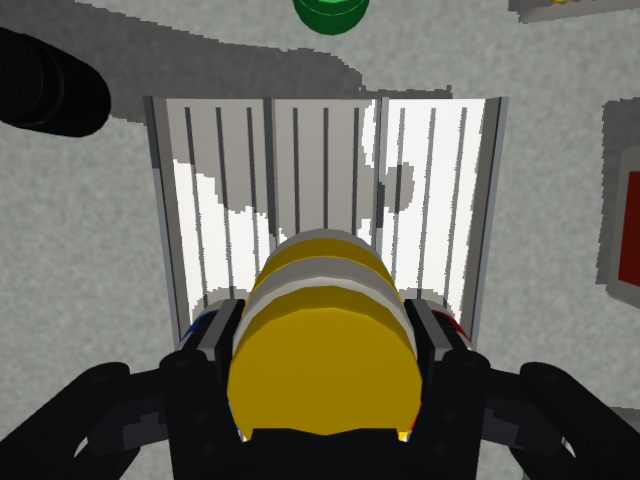

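The pot is held square and centred (column about 325) over the middle lane's groove (column 326). I'll lower it until it touches, then release.

```bash
python3 - <<'E'
from h import *
q=Q0; R=rackR(q[2]); 
loc=lambda:(np.array(read_eef_pos())-[q[0],q[1],.052])@R
fz=lambda:np.array(read_ft_force())@R
movel(rk(q,[-.09,0,.047+.028]),tool(q[2]),.15); pause(.2); f0=fz(); print(f0,loc())
z=.047+.028; ok=False
while z>.042:
    z-=.002 if z>.053 else .001; movel(rk(q,[-.09,0,z]),None,.04); f=fz()-f0
    if abs(f[2])>2: print("contact",z,f.round(2),loc().round(4)); ok=True; break
print(ok,read_time_s())
if ok and z<.054:
    pause(.1); print((fz()-f0).round(2)); move_gripper(.083); print("open",read_finger_gap(),loc().round(4))
    movel(rk(q,[-.09,0,.16]),None,.2)
    pause(.1); im=read_camera("wrist"); cv2.imwrite("pics/placed.png",im[:,:,::-1]); print(read_time_s())
E
```

```text
[ 0.66507307 -0.3657949  -2.72270481] [-0.08996541  0.00106935  0.0763754 ]
contact 0.04599999999999997 [-0.94 -2.21  8.7 ] [-0.0899  0.0003  0.0471]
True 14.3417
[-0.64 -2.4   8.47]
open 0.0831816252343359 [-0.0902  0.0001  0.0459]
15.6583
```

```bash
cat >> h.py <<'E'
def ptool(yaw,lean=.07):
    return (Ro.from_euler('z',yaw)*Ro.from_euler('y',.14-lean)*Ro.from_matrix(np.c_[[-1,0,0],[0,1,0],[0,0,-1]])).as_quat()
Rk=rackR(Q0[2])
loc=lambda:(np.array(read_eef_pos())-[Q0[0],Q0[1],.052])@Rk
fr=lambda:np.array(read_ft_force())@Rk
E
python3 - <<'E'
from h import *
import json
q=Q0
p=camera_params("wrist")
im=cv2.imread("pics/placed.png")[:,:,::-1].copy()
for b in blobs(im,(20,120,60),(34,255,255),800):
    o,d=ray(p,b[0]); o=(o-[q[0],q[1],.052])@Rk; d=d@Rk; print(b,(o+d*(.076-o[2])/d[2]).round(4))
move_gripper(0.0)
O=ptool(q[2]); print(Ro.from_quat(O).as_matrix()[:,2]@Rk)
move_ptp(rk(q,[-.165,0,.12]),O); movel(rk(q,[-.165,0,.043]),None,.12); pause(.3)
f0=fr(); print("f0",f0.round(2),loc().round(4)); x=-.165; L=[]
json.dump(f0.tolist(),open("f0.json","w"))
for i in range(26):
    x+=.002; movel(rk(q,[x,0,.043]),None,.04); f=fr()-f0; L.append((round(x,3),round(-f[0],2),loc()[0].round(4)))
    if -f[0]>5: break
    if -f[0]>.8 and i>0 and L[-2][1]>.8: break
print(L); print(read_time_s())
im=read_camera("wrist"); cv2.imwrite("pics/push0.png",im[:,:,::-1])
E
```

```text
([328.1, 265.4], [278, 210, 101, 132, 8651]) [-0.0872  0.      0.076 ]
([327.7, 376.4], [282, 332, 92, 90, 6539]) [-0.0149 -0.      0.076 ]
[ 6.99428473e-02 -3.30161596e-18 -9.97551000e-01]
f0 [ 0.24 -0.17 -0.35] [-0.1652  0.0005  0.0437]
[(-0.163, np.float64(0.84), np.float64(-0.1627)), (-0.161, np.float64(0.17), np.float64(-0.1607)), (-0.159, np.float64(0.7), np.float64(-0.1587)), (-0.157, np.float64(1.05), np.float64(-0.1567)), (-0.155, np.float64(0.45), np.float64(-0.1548)), (-0.153, np.float64(-0.07), np.float64(-0.1528)), (-0.151, np.float64(1.38), np.float64(-0.1507)), (-0.149, np.float64(0.26), np.float64(-0.1488)), (-0.147, np.float64(-0.22), np.float64(-0.1467)), (-0.145, np.float64(0.86), np.float64(-0.1447)), (-0.143, np.float64(-0.29), np.float64(-0.1427)), (-0.141, np.float64(0.1), np.float64(-0.1407)), (-0.139, np.float64(-0.8), np.float64(-0.1387)), (-0.137, np.float64(-0.03), np.float64(-0.1367)), (-0.135, np.float64(0.89), np.float64(-0.1347)), (-0.133, np.float64(-0.06), np.float64(-0.1327)), (-0.131, np.float64(1.03), np.float64(-0.1309)), (-0.129, np.float64(1.51), np.float64(-0.129))]
22.4333
```

View pics/push0.png

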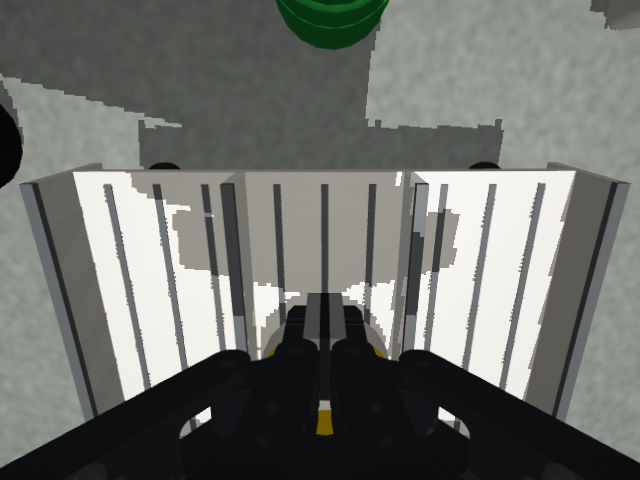

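The fingers have closed up behind the new pot in the middle lane, with nothing else touched. I'll push on and watch the force and the neighbouring lids.

```bash
cat >> h.py <<'E'
def favg(n=6):
    a=[]
    for _ in range(n): a.append(fr()); pause(.02)
    return np.mean(a,0)
def lids(tag):
    im=read_camera("scene"); cv2.imwrite(f"pics/{tag}.png",im[:,:,::-1])
    for n,lo,hi in [("y",(22,120,100),(33,255,255)),("b",(105,140,80),(120,255,255)),("r",(0,170,90),(4,255,255))]:
        print(n,[b for b in blobs(im,lo,hi,60) if 300>b[0][1]>200 and 240<b[0][0]<420])
E
python3 - <<'E'
from h import *
import json
q=Q0; f0=np.array(json.load(open("f0.json")))
print("now",(favg()-f0).round(2))
for x in (-.118,-.10,-.08,-.06,-.045):
    movel(rk(q,[x,0,.043]),None,.03); f=favg()-f0; print(x,f.round(2),loc().round(4))
    if -f[0]>6: break
lids("s1"); print(read_time_s())
E
```

```text
now [-0.89  0.52  0.22]
-0.118 [-0.36 -0.02  0.47] [-1.176e-01 -1.000e-04  4.300e-02]
-0.1 [-0.27  0.62  0.47] [-0.0995  0.0001  0.0431]
-0.08 [ 0.04 -0.06  0.66] [-0.0795 -0.      0.043 ]
-0.06 [-0.22  0.03  0.1 ] [-0.0595  0.      0.043 ]
-0.045 [0.1  0.64 0.41] [-0.0444 -0.      0.0431]
y [([336.7, 243.2], [325, 233, 25, 21, 410]), ([311.0, 252.0], [299, 242, 25, 21, 403])]
b [([330.3, 219.5], [321, 210, 20, 20, 303]), ([279.8, 274.4], [262, 233, 32, 85, 241])]
r [([350.0, 267.1], [338, 257, 25, 21, 413])]
26.6833
```

```bash
cat >> h.py <<'E'
PS=camera_params("scene")
def sx(uv,z=.076):
    o,d=ray(PS,uv); o=(o-[Q0[0],Q0[1],.052])@Rk; d=d@Rk; return (o+d*(z-o[2])/d[2]).round(4)[:2].tolist()
E
python3 - <<'E'
from h import *
for uv in ([340.6,242.2],[336.7,243.2],[311,252]): print(uv,sx(uv))
# plate top ridge in lane 0 (scene), z=.038
im=cv2.imread("pics/s1.png"); h=cv2.cvtColor(im,cv2.COLOR_BGR2HSV); m=cv2.inRange(h,(105,120,50),(125,255,255)); m[:,300:]=0;m[:230]=0;m[325:]=0;m[:,:255]=0
for v in (262,268,274,280,286):
    c=np.where(m[v])[0]; 
    if len(c): print(v,c.min(),c.max(),sx([c.max()+.5,v],.038),sx([c.min()-.5,v],.038))
E
```

```text
[340.6, 242.2] [-0.0088, 0.0041]
[336.7, 243.2] [0.0003, 0.0034]
[311, 252] [0.0622, 0.0048]
262 276 278 [0.1411, -0.0218] [0.1478, -0.0244]
268 277 279 [0.1428, -0.0049] [0.1495, -0.0075]
274 280 281 [0.1423, 0.0125] [0.1467, 0.0109]
280 281 283 [0.1418, 0.0298] [0.1484, 0.0273]
286 283 285 [0.1413, 0.0468] [0.1478, 0.0443]
```

```bash
python3 - <<'E'
from h import *
q=Q0; f0=favg(); L=[]
for x in (-.025,-.010): movel(rk(q,[x,0,.043]),None,.03)
b=favg(); print("base",(b-f0).round(2),read_time_s())
hit=0
while x<.016 and read_time_s()<50:
    x+=.0005; movel(rk(q,[x,0,.043]),None,.01); f=-(favg(5)-f0)[0]; L.append((round(x,4),round(float(f),2)))
    if f>2.2: break
    hit=hit+1 if f>1.3 else 0
    if hit>=2: break
print(L,loc().round(4),read_time_s()); lids("s2")
im=read_camera("top"); cv2.imwrite("pics/t2.png",cv2.resize(im[130:265,205:405,::-1],None,fx=3,fy=3))
E
```

```text
base [-0.17  0.53 -0.05] 28.35
[(-0.0095, -0.17), (-0.009, -0.25), (-0.0085, 0.54), (-0.008, 1.83), (-0.0075, 1.83)] [-0.0076  0.      0.043 ] 30.0167
y [([321.7, 248.0], [310, 238, 25, 21, 405]), ([296.0, 256.9], [284, 247, 25, 21, 403])]
b [([279.8, 274.1], [262, 233, 32, 85, 237])]
r [([349.9, 268.2], [338, 259, 25, 19, 362])]
```

```bash
python3 -c "
import cv2
a=cv2.imread('pics/s2.png')[200:330,240:440]
cv2.imwrite('pics/s2c.png',cv2.resize(a,None,fx=4,fy=4,interpolation=cv2.INTER_CUBIC))"
```

```text
(no output)
```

View pics/s2c.png

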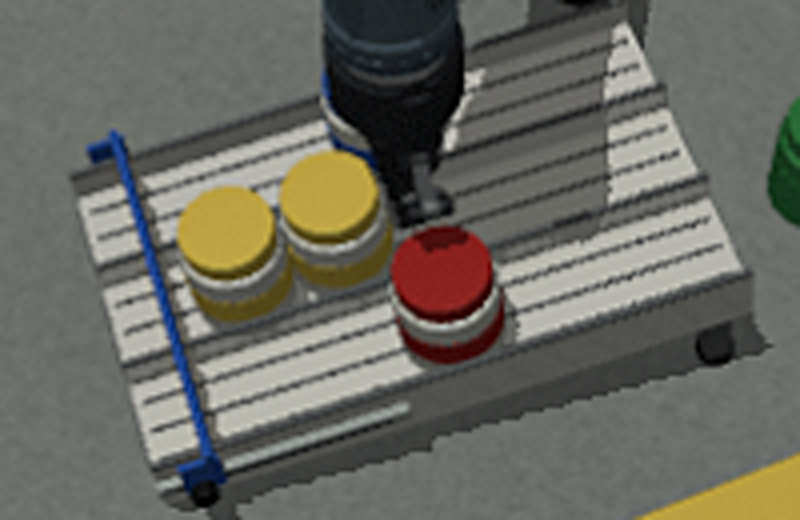

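The row is at or near the plate, and the red lid is only shaded, not moved. I'll continue in finer steps to tell friction from the stop.

```bash
python3 - <<'E'
from h import *
q=Q0; L=[]; print("now",favg(10).round(2))
x=-.0075; 
import json; f0=json.load(open("f0.json"))[0]
while x<.014 and read_time_s()<50:
    x+=.0004; movel(rk(q,[x,0,.043]),None,.01); f=-(favg(5)[0]-f0); L.append((round(x,4),round(float(f),2)))
    if f>3.3: break
print(L,loc().round(4),read_time_s()); lids("s3")
E
```

```text
now [-1.64 -0.01  0.2 ]
[(-0.0071, 2.1), (-0.0067, 1.92), (-0.0063, 1.97), (-0.0059, 1.88), (-0.0055, 1.72), (-0.0051, 2.03), (-0.0047, 1.99), (-0.0043, 1.36), (-0.0039, 1.84), (-0.0035, 1.97), (-0.0031, 1.9), (-0.0027, 1.85), (-0.0023, 2.03), (-0.0019, 1.76), (-0.0015, 1.28), (-0.0011, 1.8), (-0.0007, 1.84), (-0.0003, 1.93), (0.0001, 1.57), (0.0005, 1.65), (0.0009, 1.54), (0.0013, 2.02), (0.0017, 1.9), (0.0021, 1.97), (0.0025, 2.01), (0.0029, 1.73), (0.0033, 2.06), (0.0037, 1.72), (0.0041, 1.85), (0.0045, 1.87), (0.0049, 1.96), (0.0053, 1.92), (0.0057, 1.66), (0.0061, 2.28), (0.0065, 2.54), (0.0069, 3.45)] [ 0.0064 -0.      0.043 ] 42.2833
y [([315.9, 249.8], [304, 240, 25, 21, 405]), ([290.0, 258.9], [278, 249, 25, 21, 405])]
b [([279.8, 274.3], [262, 233, 32, 85, 230])]
r [([350.8, 268.0], [338, 257, 25, 21, 358])]
```

Friction was steady at about 1.9 N and then rose to 3.45 N at the expected plate position. One small step to confirm, then I'll back off.

```bash
python3 - <<'E'
from h import *
import json
q=Q0; f0=json.load(open("f0.json"))[0]
movel(rk(q,[.0072,0,.043]),None,.01); print("f",-(favg(6)[0]-f0))
movel(rk(q,[-.012,0,.043]),None,.03); movel(rk(q,[-.04,0,.05]),None,.12); movel(rk(q,[-.10,0,.2]),None,.25); pause(.2)
lids("s4"); im=read_camera("top"); c=[]
for n,lo,hi in [("y",(22,120,100),(33,255,255)),("b",(105,140,80),(120,255,255)),("r",(0,150,90),(6,255,255))]:
    print(n,[b for b in blobs(im,lo,hi,120) if 130<b[0][1]<260])
print(read_time_s())
a=im[130:265,205:405,::-1]; cv2.imwrite("pics/t4.png",cv2.resize(a,None,fx=4,fy=4,interpolation=cv2.INTER_CUBIC))
E
```

```text
f 4.962797152888327
y [([315.9, 249.8], [304, 240, 25, 21, 403]), ([290.0, 258.9], [278, 249, 25, 21, 405])]
b [([331.9, 219.1], [321, 210, 23, 20, 359]), ([279.8, 274.2], [262, 233, 32, 85, 228])]
r [([350.0, 267.1], [338, 257, 25, 21, 409])]
y [([360.9, 187.9], [348, 175, 27, 27, 589]), ([330.6, 190.0], [317, 177, 28, 28, 611])]
b [([303.1, 222.8], [290, 213, 28, 27, 303])]
r [([299.1, 155.6], [288, 142, 25, 28, 556]), ([520.6, 186.8], [511, 177, 20, 21, 319])]
44.9667
```

View pics/t4.png

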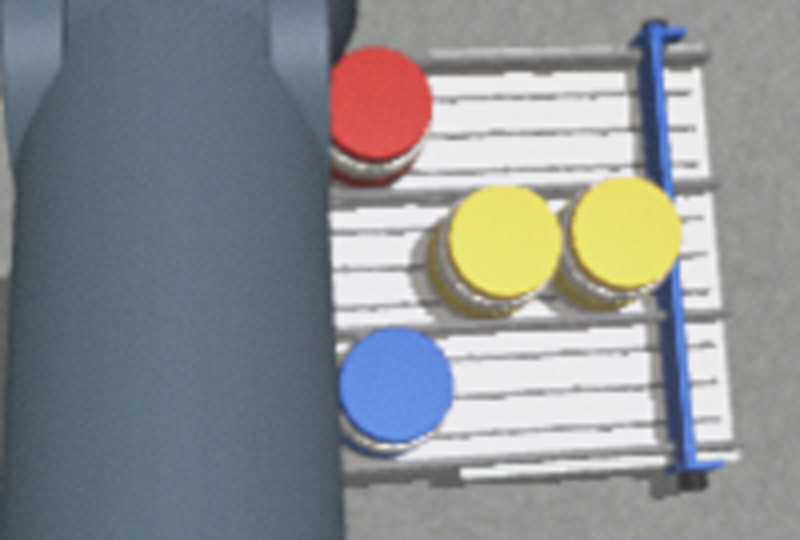

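The two yellow pots stand close together against the plate, with lids at top-view (361,188) and (331,190). The red and blue pots haven't moved. Handing in.

```bash
python3 -c "
from bench import *
print(sign_off())"
```

```text
the job is handed in; nothing more can be done
None
```

The job is handed in at about 45 s: the yellow-lidded pot is in the middle lane behind the other, and both were pushed down until the front pot met the blue stop plate at about 5 N. The red and blue pots stayed put; the bottle and egg weren't re-checked, but the arm never went near them.

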